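# Lock the lid of the glass food box

## Task

The lid has been laid on the glass food box, but the four locking flaps around its rim still stick out. Without picking anything up, use the fingertips to fold each flap down and press it in against the side of the box until it clicks shut, on all four sides, then take the hand away. Let the box slide no more than a few centimetres, and leave the other things on the counter alone.

Things in the scene. Friction and masses are not known exactly. Their poses are not given: they have to be found in the camera images.
- foodbox: glass food box of biscuits, 0.95 kg, loose on the counter, slate-grey plastic lid seated on it. Glass 104 (x) by 144 (y) by 56 mm high; lid 118 by 158 mm, rim top 64, raised middle 67 mm above the counter; a hinged locking flap on each of its 4 sides. Origin: centre of underside, z up, long side along y; x points away from the robot, yaw within 0.6 of that. Slides if pushed sideways with over 4 N
- flap_front (a joint): hinge of the flap on the long side facing the robot (box -x), rad: 0 = level, sticking straight out; grows folding down; 1.57 = vertical against the box, clicked shut. Starts at -0.35 to 0.05. Beyond that its claw resists (0.075 N m at most, 3 N at the free edge, near 0.9) and it springs back to level if let go; past 1.4 it snaps to 1.57 by itself and stays
- flap_back (a joint): hinge of the flap on the far long side (box +x), rad: 0 = level, sticking straight out; grows folding down; 1.57 = vertical against the box, clicked shut. Starts at -0.35 to 0.05. Beyond that its claw resists (0.075 N m at most, 3 N at the free edge, near 0.9) and it springs back to level if let go; past 1.4 it snaps to 1.57 by itself and stays
- flap_left (a joint): hinge of the flap on the short side at the robot's left (box +y), rad: 0 = level, sticking straight out; grows folding down; 1.57 = vertical against the box, clicked shut. Starts at -0.35 to 0.05. Beyond that its claw resists (0.075 N m at most, 3 N at the free edge, near 0.9) and it springs back to level if let go; past 1.4 it snaps to 1.57 by itself and stays
- flap_right (a joint): hinge of the flap on the short side at the robot's right (box -y), rad: 0 = level, sticking straight out; grows folding down; 1.57 = vertical against the box, clicked shut. Starts at -0.35 to 0.05. Beyond that its claw resists (0.075 N m at most, 3 N at the free edge, near 0.9) and it springs back to level if let go; past 1.4 it snaps to 1.57 by itself and stays
- flap_front_edge (a point): middle of the free edge of the front flap: a plate 90 mm long (along the box side), 26 mm from hinge line to free edge, 3 mm thick. Hinge line at x = -61 mm in the box frame, 62 mm above the counter, parallel to that side; shut, the flap's outer face stands 1.5 mm outside the hinge line and reaches down to 36 mm above the counter
- flap_back_edge (a point): middle of the free edge of the back flap: a plate 90 mm long (along the box side), 26 mm from hinge line to free edge, 3 mm thick. Hinge line at x = 61 mm in the box frame, 62 mm above the counter, parallel to that side; shut, the flap's outer face stands 1.5 mm outside the hinge line and reaches down to 36 mm above the counter
- flap_left_edge (a point): middle of the free edge of the left flap: a plate 62 mm long (along the box side), 26 mm from hinge line to free edge, 3 mm thick. Hinge line at y = 81 mm in the box frame, 62 mm above the counter, parallel to that side; shut, the flap's outer face stands 1.5 mm outside the hinge line and reaches down to 36 mm above the counter
- flap_right_edge (a point): middle of the free edge of the right flap: a plate 62 mm long (along the box side), 26 mm from hinge line to free edge, 3 mm thick. Hinge line at y = -81 mm in the box frame, 62 mm above the counter, parallel to that side; shut, the flap's outer face stands 1.5 mm outside the hinge line and reaches down to 36 mm above the counter
- mug: bystander: white ceramic mug, 80 mm across, 92 mm high, with a handle; origin at the centre of its underside
- spice_jar: bystander: small brown glass jar with black cap, 46 mm across, 85 mm high; origin at the centre of its underside
- tumbler: bystander: steel drinking cup, 68 mm across, 98 mm high; origin at the centre of its underside
- teaspoon: bystander: steel spoon lying flat, 140 mm long; origin near its middle, on the counter
- sauce_bottle: bystander: brown glass bottle, 62 mm across, 195 mm high; origin at the centre of its underside
- bowl: bystander: blue ceramic bowl, 124 mm across, 55 mm high; origin at the centre of its underside
- sponge: bystander: dish sponge, 70 by 105 by 34 mm, lying flat; origin at the centre of its underside
There are look-alikes about, which are no part of the job. What is meant by the foodbox is not purple or red, and is the larger of those in its own colour.

How it is judged:
By the outcome, as a careful person would: the job done as asked, in the order asked, and still so for the second after the job is handed in, with the robot touching nothing.
It also fails if it takes over 64 s, if anything falls off the work surface, if the arm or the gripper's body presses on something with over 40 N, if the wrist force passes 120 N, or if a joint passes its speed limit or range.

## Robot

A 6-joint arm with a two-finger parallel gripper is mounted at the origin on the work surface. World frame = base frame: x ahead of the robot, y to its left, z up, the work surface at z = 0. Lengths are in mm, angles in rad, forces in N, time in s.
With the tool pointing down it reaches from about 350 to 975 mm from the base axis. Payload 7.1 kg.
Tool frame: the origin (TCP) lies midway between the tips of the shut fingers; the grasp point (between the pads) lies 19 mm behind it; z points along the fingers, x is the direction in which the jaws open and shut, and the axes are right-handed (so a half turn about z gives the same grasp; the last joint's range is limited). The gripper opens to 88 mm and grips with 3 to 60 N. Pads are 20 mm wide; open, the fingers measure 115 mm over their backs; the gripper's body (75 mm by 178 mm) begins 61 mm behind the grasp point.
Start: joints at [1.134, 0.423, 1.63, -0, 1.089, -0.019], TCP at [253.562, 571.237, 222.675] pointing down, gripper open.
Joint ranges: [-3, 3], [-0.9, 2.11], [0.09, 2.58], [-1.31, 4.45], [0.11, 2.69], [-2.54, 2.54]. Speed limits (rad/s): [2.39, 2.39, 3.01, 3.14, 3.14, 3.14].

## Interface

Orientations are given as a rotation vector (axis times angle).
In Python, from workcell import telemetry, imaging, ticket gives the robot as it stands.
- The arm moves only by the tool jog_arm, never from a script. Its arguments are lists of equal length, an entry for each row: "travel": the shift along the world's x, y, z in units of 400 mm (1.0 is 400 mm), a list of three; "dr": the turn, a rotation vector about the world's x, y, z in units of 90 degrees (1.0 is 90 degrees), a list of three. In form: {"travel": [[tx, ty, tz], ...], "dr": [[wx, wy, wz], ...]}. A call has exactly 10 rows; each row is the pose to reach, as a shift and turn from the pose measured when the call began; what a row does not reach only later rows make up. A row lasts 1/10 s, in which the tool goes at most 50 mm and 8.59 degrees, less where a joint would pass 70% of its speed; a pose out of reach is approached as far as the arm can. A call with a number of a shift or a turn outside -1 to 1 is refused whole. A call with a gripper value outside its range is refused whole. "hand" is the opening, from -1 (shut) to 1 (fully open), set as the call begins (left out, the last holds). The fingers move at their own pace and stop on an object; the grip force is fixed at half the most. Time passes only in rows, so rows that repeat a pose let the fingers close, or fill a call up. It gives the time, the measured TCP pose, the force and the opening at its end, in the units of the state.
- telemetry.get_obs(): the state, without advancing time (a new reading comes with each control period).
- imaging.get_image(name): name is "scene" or "top"; returns a dict with "pixels" (384x512x3 uint8, red, green, blue), "range_z" (384x512 float32, mm along the optical axis (not along the pixel's ray), 0 where there is no reading), "fx", "fy", "cx", "cy" (pixels), "k1" (the pictures are not rectified: a ray, as slopes to the right and down, at radius r is drawn at 1 + k1 r^2 times it, then the intrinsics apply), "extrinsics" (4x4, takes a point from world to camera coordinates). Camera axes: x right, y down, z forward; pixel columns grow to the right and rows downward; lengths in mm; the calibration is good to about 2 mm. A picture is of the moment at which its call begins.
- ticket.close_job(): hands the job in, once; it reports no verdict.
The state is a dict: "t": time; "qpos": joint angles; "qvel": joint speeds; "joint_torque": joint torques, N m; "ee_pos": TCP position; "orientation": TCP orientation; "ft_force": force on the tool from outside, world axes, zero at the start; "moment": the same for the moment, N m; "width": finger opening in mm.
Only numpy, scipy, OpenCV 4.12 (cv2) and the standard library are available. Lean on these libraries where they do the work, as an engineer would, in place of code of your own. Each camera call takes 0.05 s, during which the arm holds its last target. There are 200 camera calls.

## Working session

There is one attempt and no reset: what is moved stays moved. The work goes in short steps, Python scripts to look and compute and a tool call to move; the robot and the scene stay as the last step left them, time stands still between calls to the robot, and variables do not carry over. Pictures are saved under pics/ and viewed, about 8 in all and at most 12, crops included, and the job is handed in when it is done.

Besides the shell and the picture viewer there is one more tool, called after ">>>" as name(argument=value, ...), one argument or row to a line, values as JSON. jog_arm: Moves the arm, as the interface text tells. Its arguments: {"type":"object","properties":{"travel":{"type":"array"},"dr":{"type":"array"},"hand":{"type":"number"}},"required":["travel","dr"]}

```bash
mkdir -p pics; cat > h.py <<'E'
import numpy as np, cv2
from workcell import telemetry, imaging, ticket
def grab(n):
    d=imaging.get_image(n); return d
def save(d,name,box=None,s=1):
    p=d["pixels"][:,:,::-1]
    if box: x0,y0,x1,y1=box; p=p[y0:y1,x0:x1]
    cv2.imwrite("pics/"+name,cv2.resize(p,None,fx=s,fy=s,interpolation=cv2.INTER_CUBIC))
def K(d): return np.array([[d["fx"],0,d["cx"]],[0,d["fy"],d["cy"]],[0,0,1.]]),np.array([d["k1"],0,0,0.])
def ray(d,uv):
    k,di=K(d); n=cv2.undistortPoints(np.array(uv,float).reshape(-1,1,2),k,di)[:,0]
    E=np.array(d["extrinsics"]); R,t=E[:3,:3],E[:3,3]
    return -R.T@t, np.c_[n,np.ones(len(n))]@R
def plane(d,uv,z):
    o,r=ray(d,uv); return o+r*((z-o[2])/r[:,2])[:,None]
def cloud(d):  # HxWx3 world points by depth
    h,w=d["range_z"].shape; v,u=np.mgrid[:h,:w]
    o,r=ray(d,np.c_[u.ravel(),v.ravel()])
    return (o+r*d["range_z"].ravel()[:,None]).reshape(h,w,3)
E
python3 - <<'E'
from h import *
a=grab("top");b=grab("scene")
p=np.hstack([a["pixels"],b["pixels"]])
cv2.imwrite("pics/1.png",cv2.resize(a["pixels"][:,:,::-1],(800,600)));cv2.imwrite("pics/2.png",cv2.resize(b["pixels"][:,:,::-1],(800,600)))
np.savez("a.npz",**a);np.savez("b.npz",**b)
print(telemetry.get_obs())
for d in(a,b): E=np.array(d["extrinsics"]);print(d["fx"],d["k1"],-E[:3,:3].T@E[:3,3],E[:3,:3].round(2).tolist())
E
```

```text
{'t': 0.1, 'qpos': array([ 1.13399663e+00,  4.23794976e-01,  1.63059979e+00, -6.15036128e-07,
        1.08863015e+00, -1.89910791e-02]), 'qvel': array([ 0.00191276,  0.00078126, -0.00285178,  0.0012663 , -0.00224825,
       -0.00159153]), 'joint_torque': array([ 8.18676417e-04, -5.45618749e+01, -2.74328148e+01,  6.45479118e-02,
        1.87764812e-02, -4.53416112e-05]), 'ee_pos': array([253.35470971, 570.78781504, 221.96578278]), 'orientation': array([ 2.63320876e+00,  1.71203064e+00, -1.90821181e-03]), 'ft_force': array([0.17621311, 0.16028176, 0.52722635]), 'moment': array([-0.00538366, -0.00498521, -0.01846387]), 'width': 87.59342686649832}
475.26922216654833 0.05185618146098981 [2.22125873e+02 9.24172494e-01 1.41020728e+03] [[-0.01, -1.0, -0.01], [-0.98, 0.01, -0.22], [0.22, 0.0, -0.98]]
385.0184780147696 -0.11261829564482281 [1249.75030299 -220.9034075   939.36773925] [[0.31, 0.95, -0.02], [0.72, -0.24, -0.65], [-0.62, 0.19, -0.76]]
```

View pics/1.png

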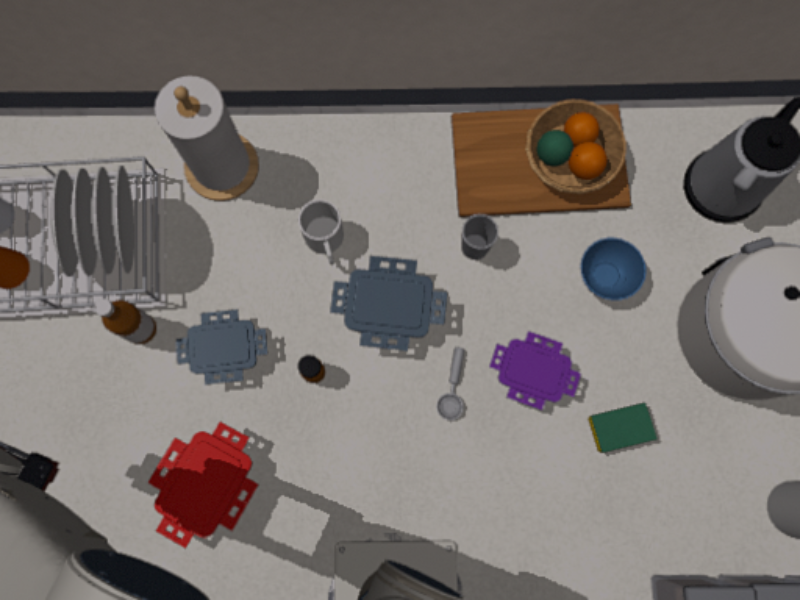

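View pics/2.png

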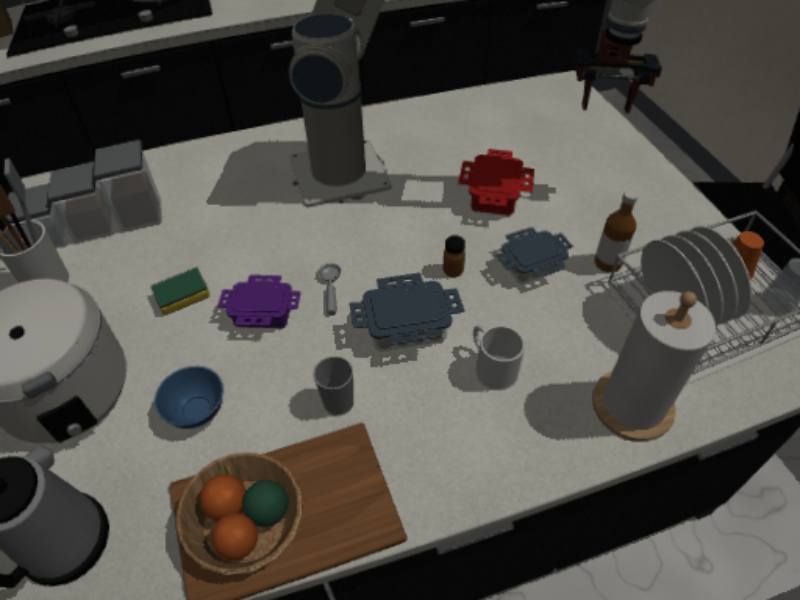

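Candidates: slate boxes at top-view (390,303) and (222,347), purple at (536,370) and red at (203,485), in 800x600 pixels. The box meant is slate and the larger of its colour, so (390,303). The crop should confirm this.

```bash
cat > m.py <<'E'
from h import *
def measure(d,out=None):
    P=cloud(d); hsv=cv2.cvtColor(d["pixels"],cv2.COLOR_RGB2HSV)
    m=((hsv[...,0]>95)&(hsv[...,0]<118)&(hsv[...,1]>50)&(hsv[...,1]<150)&(P[...,2]>30)).astype(np.uint8)
    n,l,s,c=cv2.connectedComponentsWithStats(m)
    for i in range(1,n):
        if s[i,4]<300: continue
        q=P[l==i]; print("blob",s[i].tolist(),"mean",q.mean(0).round(1),"z pct",np.percentile(q[:,2],[5,50,95]).round(1))
    return P,m,l,s
E
python3 - <<'E'
from m import *
a=np.load("a.npz");b=np.load("b.npz")
for d in(a,b):
    P,m,l,s=measure(d)
ca=cv2.resize(a["pixels"][150:240,200:300,::-1],None,fx=5,fy=5,interpolation=cv2.INTER_CUBIC)
cv2.imwrite("pics/3.png",ca)
E
```

```text
blob [372, 152, 42, 40, 454] mean [ 611.3 -432.9   49.1] z pct [31.3 46.2 59.5]
blob [212, 164, 74, 60, 2681] mean [537.    6.1  72.7] z pct [61.3 66.5 72.2]
blob [113, 199, 58, 46, 1578] mean [460.4 313.2  64. ] z pct [46.8 52.  57.2]
blob [52, 352, 80, 32, 1275] mean [154.3 188.6 832.3] z pct [795.2 830.8 870.9]
blob [189, 10, 36, 14, 392] mean [  4.1  -3.1 388.2] z pct [386.2 388.2 390.6]
blob [188, 36, 31, 29, 701] mean [ 89.  -40.4 315.3] z pct [270.4 314.1 355.4]
blob [318, 146, 47, 31, 873] mean [470.5 311.9  51.4] z pct [47.6 51.4 55.3]
blob [224, 175, 73, 45, 2080] mean [547.    0.9  70.4] z pct [61.4 65.9 70.2]
blob [99, 235, 44, 39, 595] mean [ 592.8 -422.7   54.6] z pct [31.9 46.8 57.2]
```

View pics/3.png

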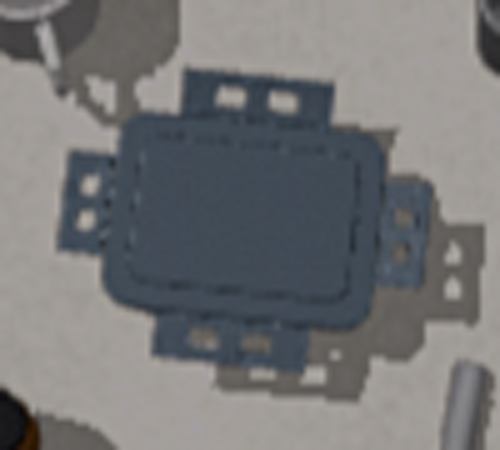

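The crop shows the large slate lid centred near top-view pixel (249,194), with all four flaps out and turned slightly clockwise. Next I fit the lid rectangle.

```bash
cat >> m.py <<'E'
def fit(d,box):
    x0,y0,x1,y1=box; f=4
    hsv=cv2.cvtColor(cv2.resize(d["pixels"][y0:y1,x0:x1],None,fx=f,fy=f,interpolation=cv2.INTER_CUBIC),cv2.COLOR_RGB2HSV)
    m=((hsv[...,0]>95)&(hsv[...,0]<118)&(hsv[...,1]>55)).astype(np.uint8)
    m=cv2.morphologyEx(m,cv2.MORPH_CLOSE,np.ones((9,9)))
    o=cv2.morphologyEx(m,cv2.MORPH_OPEN,cv2.getStructuringElement(cv2.MORPH_ELLIPSE,(61,61)))
    c=max(cv2.findContours(o,0,1)[0],key=cv2.contourArea)[:,0]
    W=plane(d,(c+.5)/f-.5+[x0,y0],64)
    (cx,cy),(w,h),ang=cv2.minAreaRect(W[:,:2].astype(np.float32))
    print("rect",round(cx,1),round(cy,1),round(w,1),round(h,1),"ang",round(ang,2))
E
python3 - <<'E'
from m import *
a=np.load("a.npz");b=np.load("b.npz")
fit(a,(195,145,305,245)); fit(b,(210,165,310,235))
# other obstacles: heights map near
for n,d in(("top",a),("scene",b)):
    P=cloud(d); hsv=cv2.cvtColor(d["pixels"],cv2.COLOR_RGB2HSV)
    m=((hsv[...,0]>95)&(hsv[...,0]<118)&(hsv[...,1]>50)&(abs(P[...,0]-540)<130)&(abs(P[...,1])<130)&(P[...,2]>50)&(P[...,2]<85))
    q=P[m]; h=q[(abs(q[:,0]-537)<35)&(abs(q[:,1]-3)<50)]
    th=-0.10;print(n,"top z",np.median(h[:,2]))
    ob=(P[...,2]>15)&(P[...,2]<230)&(abs(P[...,0]-540)<190)&(abs(P[...,1])<230)
    k,l,s,c=cv2.connectedComponentsWithStats(ob.astype(np.uint8))
    for i in range(1,k):
        if s[i,4]>40: q=P[l==i];print(s[i].tolist(),"min",q.min(0).round(),"max",q.max(0).round())
E
```

```text
rect 539.5 6.6 170.4 131.9 ang 81.85
rect 540.9 3.8 171.2 138.3 ang 87.3
top top z 68.0087849885407
[191, 128, 29, 42, 498] min [619.  95.  15.] max [730. 173. 100.]
[295, 136, 24, 31, 447] min [ 630. -196.   15.] max [ 730. -130.  105.]
[211, 164, 75, 61, 2974] min [ 449. -100.   16.] max [628. 116.  81.]
[313, 217, 20, 41, 461] min [ 354. -230.   41.] max [ 470. -177.   59.]
[288, 223, 9, 24, 118] min [ 391. -133.   15.] max [ 459. -107.   29.]
[190, 227, 18, 19, 245] min [396. 129.  15.] max [439. 173.  92.]
scene top z 67.27835382428242
[284, 150, 14, 25, 295] min [400. 126.  15.] max [447. 170.  89.]
[224, 174, 74, 49, 2392] min [ 448. -104.   15.] max [631. 113.  75.]
[173, 176, 19, 32, 282] min [ 357. -230.   15.] max [ 470. -182.   57.]
[209, 183, 6, 17, 87] min [ 393. -137.   15.] max [ 462. -110.   24.]
[303, 208, 34, 39, 801] min [626.  91.  15.] max [730. 173.  95.]
[200, 228, 26, 36, 734] min [ 630. -201.   15.] max [ 699. -134.  101.]
```

```bash
sed -i 's/(61,61)/(kk,kk)/; s/def fit(d,box)/def fit(d,box,kk=135)/' m.py
python3 - <<'E'
from m import *
a=np.load("a.npz");b=np.load("b.npz")
for kk in(125,135,145): fit(a,(195,145,305,245),kk)
for kk in (95,105,115): fit(b,(210,165,310,235),kk)
for d in (a,b):
    P=cloud(d); hsv=cv2.cvtColor(d["pixels"],cv2.COLOR_RGB2HSV)
    m=((hsv[...,0]>95)&(hsv[...,0]<118)&(hsv[...,1]>50)&(abs(P[...,0]-540)<130)&(abs(P[...,1])<130)&(P[...,2]>56)&(P[...,2]<85))
    q=P[m][:,:2]; (c,s,an)=cv2.minAreaRect(q.astype(np.float32)); print("with flaps",c,s,an)
    t=np.radians(an if an<45 else an-90); R=np.array([[np.cos(t),np.sin(t)],[-np.sin(t),np.cos(t)]])
    z=P[m][:,2]
    u=(q-c)@R.T
    # flap edge height at tips
    for ax,sg,nm in((0,-1,"front"),(0,1,"back"),(1,1,"left"),(1,-1,"right")):
        k=u[:,ax]*sg>(72 if ax==0 else 92); print(nm,k.sum(),np.percentile(z[k],[10,50,90]).round(1) if k.sum() else"", (u[k,ax]*sg).max() if k.sum() else "")
E
```

```text
rect 539.8 7.0 169.0 130.7 ang 83.99
rect 539.8 6.8 168.6 130.8 ang 87.2
rect 539.5 6.9 168.8 129.9 ang 84.43
rect 541.2 4.2 170.3 133.6 ang 85.29
rect 541.1 4.0 170.4 133.2 ang 84.98
rect 541.3 4.4 168.6 132.8 ang 85.82
with flaps (540.275634765625, 6.2220458984375) (190.65155029296875, 180.74716186523438) 41.396080017089844
front 148 [61.2 65.4 69.6] 95.32585516776153
back 134 [61.6 65.6 70.4] 95.32570287674541
left 0  
right 0  
with flaps (539.9324340820312, 3.6996917724609375) (193.15980529785156, 180.0618896484375) 41.15731430053711
front 105 [61.8 64.7 67.2] 96.57988203604316
back 129 [61.  64.3 68.9] 96.57997145333853
left 0  
right 0
```

```bash
cat > g.py <<'E'
from h import *
import sys
from scipy.spatial.transform import Rotation as Ro
S={"front":((-1,0),61),"back":((1,0),61),"left":((0,1),81),"right":((0,-1),81)}
def tgt(c,yaw,side,o,z,half=10):
    """TCP world: inner tip edge at o mm outside hinge, z mm rel. hinge height 62"""
    n,d=S[side]; R=np.array([[np.cos(yaw),-np.sin(yaw)],[np.sin(yaw),np.cos(yaw)]])
    p=np.array(c)+R@(np.array(n)*(d+o+half)); return np.r_[p,62+z]
def plan(c,yaw,side,path,obs=None):
    s=obs or telemetry.get_obs(); p=s["ee_pos"]; M=Ro.from_rotvec(s["orientation"]).as_matrix()
    want=yaw if side in("left","right") else yaw+np.pi/2
    cur=np.arctan2(M[1,0],M[0,0]); e=(want-cur+np.pi/2)%np.pi-np.pi/2
    print("t",round(s["t"],1),"pos",p.round(1),"toolz",M[:,2].round(3),"F",s["ft_force"].round(1),"q6",s["qpos"][5].round(2),"turn/90",round(e/(np.pi/2),3))
    for o,z in path: T=tgt(c,yaw,side,o,z); print(side,(o,z),T.round(1),"travel",((T-p)/400).round(3).tolist())
E
python3 - <<'E'
from g import *
a=np.load("a.npz")
E=dict(back=[(185,69),(333,84)],front=[(152,355),(305,372)],left=[(70,150),(57,250)],right=[(434,178),(421,288)])
for k,v in E.items():
    uv=(np.array(v,float)+.5)/5-.5+[200,150]; 
    W=plane(a,uv,66);d=W[1]-W[0];w=np.arctan2(d[1],d[0]); print(k,"mid",W.mean(0).round(1),"len",np.linalg.norm(d).round(1),"yaw mod90",((np.degrees(w)+45)%90-45).round(1))
c=(540.3,5.3)
plan(c,-.1,"left",[(20,80),(20,12)])
E
```

```text
back mid [625.1  -2.9  66. ] len 87.6 yaw mod90 -6.8
front mid [454.1  16.8  66. ] len 88.3 yaw mod90 -7.1
left mid [551.9 111.9  66. ] len 60.3 yaw mod90 -6.9
right mid [529.5 -99.4  66. ] len 66.0 yaw mod90 -8.1
t 0.1 pos [253.4 570.8 222. ] toolz [-0.001 -0.001 -1.   ] F [0.2 0.2 0.5] q6 -0.02 turn/90 -0.798
left (20, 80) [551.4 115.7 142. ] travel [0.745, -1.138, -0.2]
left (20, 12) [551.4 115.7  74. ] travel [0.745, -1.138, -0.37]
```

>>> jog_arm(
  travel=[
    [0.07, -0.1, 0],
    [0.14, -0.2, 0],
    [0.21, -0.3, 0],
    [0.28, -0.4, 0],
    [0.35, -0.5, 0],
    [0.42, -0.6, -0.02],
    [0.49, -0.7, -0.04],
    [0.56, -0.8, -0.06],
    [0.63, -0.9, -0.08],
    [0.68, -0.97, -0.1],
  ],
  dr=[
    [0, 0, -0.09],
    [0, 0, -0.17],
    [0, 0, -0.26],
    [0, 0, -0.34],
    [0, 0, -0.43],
    [0, 0, -0.51],
    [0, 0, -0.6],
    [0, 0, -0.68],
    [0, 0, -0.77],
    [0, 0, -0.81],
  ],
  hand=-1,
)

```text
t: 1.1
ee_pos: [526.5, 180.2, 181.5]
orientation: [3.135, -0.197, -0.002]
ft_force: [-0.0, 1.2, 0.6]
width: 11.2
```

```bash
python3 - <<'E'
from g import *
plan((540.3,5.5),-.122,"left",[(20,70),(20,12)])
print(telemetry.get_obs()["width"])
E
```

```text
t 1.1 pos [526.5 180.2 181.5] toolz [-0.001 -0.    -1.   ] F [-0.   1.2  0.6] q6 0.43 turn/90 0.002
left (20, 70) [553.8 115.7 132. ] travel [0.068, -0.161, -0.124]
left (20, 12) [553.8 115.7  74. ] travel [0.068, -0.161, -0.269]
11.17706355850639
```

>>> jog_arm(
  travel=[
    [0.02, -0.05, 0],
    [0.05, -0.12, 0],
    [0.068, -0.161, -0.03],
    [0.068, -0.161, -0.08],
    [0.068, -0.161, -0.13],
    [0.068, -0.161, -0.17],
    [0.068, -0.161, -0.21],
    [0.068, -0.161, -0.24],
    [0.068, -0.161, -0.26],
    [0.068, -0.161, -0.26],
  ],
  dr=[
    [0, 0, 0],
    [0, 0, 0],
    [0, 0, 0],
    [0, 0, 0],
    [0, 0, 0],
    [0, 0, 0],
    [0, 0, 0],
    [0, 0, 0],
    [0, 0, 0],
    [0, 0, 0],
  ],
)

```text
t: 2.1
ee_pos: [553.0, 115.7, 76.5]
orientation: [3.135, -0.197, -0.005]
ft_force: [0.1, -0.5, -0.3]
width: 0.3
```

```bash
python3 - <<'E'
from g import *
P=[(20,1.5)]+[(20*np.cos(f)+1.5*np.sin(f),-20*np.sin(f)+1.5*np.cos(f)) for f in(.3,.6,.9,1.2,1.4,1.57)]
plan((540.3,5.5),-.122,"left",[(round(a,1),round(b,1)) for a,b in P])
d=grab("scene"); save(d,"4.png",(200,130,330,230),6)
E
```

```text
t 2.1 pos [553.  115.7  76.5] toolz [-0.003 -0.    -1.   ] F [ 0.1 -0.5 -0.3] q6 0.31 turn/90 0.002
left (20, 1.5) [553.8 115.7  63.5] travel [0.002, -0.0, -0.033]
left (np.float64(19.6), np.float64(-4.5)) [553.8 115.3  57.5] travel [0.002, -0.001, -0.048]
left (np.float64(17.4), np.float64(-10.1)) [553.5 113.1  51.9] travel [0.001, -0.007, -0.062]
left (np.float64(13.6), np.float64(-14.7)) [553.  109.3  47.3] travel [-0.0, -0.016, -0.073]
left (np.float64(8.6), np.float64(-18.1)) [552.4 104.4  43.9] travel [-0.002, -0.028, -0.082]
left (np.float64(4.9), np.float64(-19.5)) [552.  100.7  42.5] travel [-0.003, -0.038, -0.085]
left (np.float64(1.5), np.float64(-20.0)) [551.6  97.3  42. ] travel [-0.004, -0.046, -0.086]
```

View pics/4.png

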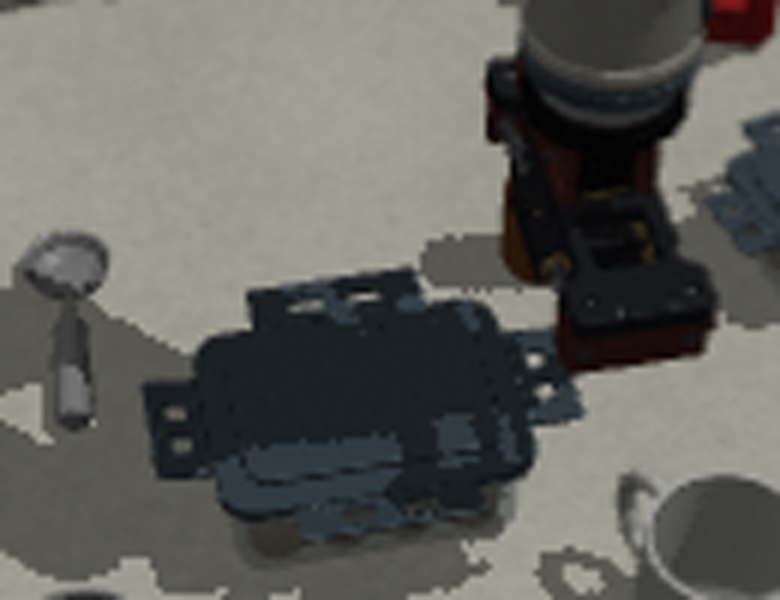

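The picture shows the left flap at about (550,370), with the hand just outboard of it and the fingertip hidden. Folding now.

>>> jog_arm(
  travel=[
    [0.002, 0, -0.033],
    [0.002, -0.001, -0.05],
    [0.001, -0.007, -0.064],
    [0.001, -0.012, -0.07],
    [0, -0.017, -0.075],
    [-0.002, -0.028, -0.083],
    [-0.003, -0.038, -0.087],
    [-0.004, -0.046, -0.088],
    [-0.004, -0.048, -0.088],
    [-0.004, -0.048, -0.088],
  ],
  dr=[
    [0, 0, 0],
    [0, 0, 0],
    [0, 0, 0],
    [0, 0, 0],
    [0, 0, 0],
    [0, 0, 0],
    [0, 0, 0],
    [0, 0, 0],
    [0, 0, 0],
    [0, 0, 0],
  ],
)

```text
t: 3.15
ee_pos: [552.1, 96.6, 42.1]
orientation: [3.135, -0.197, -0.003]
ft_force: [1.7, 2.5, -1.8]
width: 0.7
```

>>> jog_arm(
  travel=[
    [0, 0.03, 0],
    [0.01, 0.06, 0.02],
    [0.01, 0.06, 0.07],
    [0.01, 0.06, 0.14],
    [0.01, 0.06, 0.2],
    [0.07, 0.06, 0.22],
    [0.15, 0.03, 0.22],
    [0.25, -0.05, 0.22],
    [0.3, -0.15, 0.22],
    [0.3, -0.2, 0.22],
  ],
  dr=[
    [0, 0, 0],
    [0, 0, 0],
    [0, 0, 0.09],
    [0, 0, 0.18],
    [0, 0, 0.27],
    [0, 0, 0.36],
    [0, 0, 0.45],
    [0, 0, 0.54],
    [0, 0, 0.63],
    [0, 0, 0.72],
  ],
)

```text
t: 4.15
ee_pos: [675.3, 14.9, 131.0]
orientation: [2.746, 1.519, 0.001]
ft_force: [-0.3, -0.3, 0.4]
width: 0.9
```

```bash
python3 - <<'E'
from g import *
c=(540.3,5.5);y=-.122
plan(c,y,"back",[(20,12)])
d=grab("top"); save(d,"5.png",(190,110,320,240),4.6)
E
```

```text
t 4.2 pos [675.3  14.9 131. ] toolz [ 0.003 -0.003 -1.   ] F [-0.3 -0.3  0.4] q6 -1.0 turn/90 0.279
back (20, 12) [630.6  -5.6  74. ] travel [-0.112, -0.051, -0.143]
```

View pics/5.png

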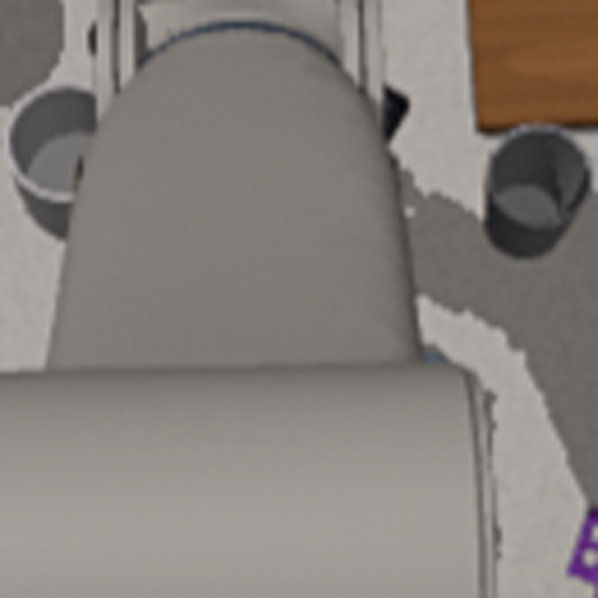

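The arm hides the box from above, so I'll check the left flap with the scene camera's depth instead.

```bash
cat > chk.py <<'E'
from g import *
def chk(c,yaw,name="scene",d=None):
    d=d or grab(name); P=cloud(d); R=np.array([[np.cos(yaw),-np.sin(yaw)],[np.sin(yaw),np.cos(yaw)]])
    u=(P[...,:2]-np.array(c))@R; z=P[...,2]
    hsv=cv2.cvtColor(d["pixels"],cv2.COLOR_RGB2HSV); sl=(hsv[...,0]>90)&(hsv[...,0]<120)&(hsv[...,1]>40)
    for k,(n,dd) in S.items():
        i=0 if n[0] else 1; sg=n[i]; o=u[...,i]*sg-dd; w=u[...,1-i]
        m=(o>6)&(o<32)&(abs(w)<(45 if i==0 else 31))&(z>15)&(z<80)
        m2=m&sl; print(name,k,"pts",m.sum(),"slate",m2.sum(),"med o,z",(np.median(o[m2]).round(1),np.median(z[m2]).round(1)) if m2.any() else "")
    m=sl&(abs(u[...,0])<90)&(abs(u[...,1])<120)&(z>60)&(z<72); q=P[m]
    return d
if __name__=="__main__": chk((540.3,5.5),-.122)
E
python3 chk.py; python3 - <<'E'
from chk import *
chk((540.3,5.5),-.122,"scene(before)",np.load("b.npz"))
E
```

```text
scene front pts 15 slate 10 med o,z (np.float64(18.2), np.float64(63.1))
scene back pts 83 slate 69 med o,z (np.float64(17.2), np.float64(70.1))
scene left pts 0 slate 0 med o,z 
scene right pts 111 slate 97 med o,z (np.float64(18.5), np.float64(66.3))
scene(before) front pts 121 slate 103 med o,z (np.float64(17.7), np.float64(63.3))
scene(before) back pts 111 slate 95 med o,z (np.float64(17.5), np.float64(70.6))
scene(before) left pts 87 slate 70 med o,z (np.float64(16.2), np.float64(63.4))
scene(before) right pts 99 slate 84 med o,z (np.float64(18.2), np.float64(66.6))
```

>>> jog_arm(
  travel=[
    [-0.05, -0.03, 0],
    [-0.112, -0.051, 0],
    [-0.112, -0.051, -0.03],
    [-0.112, -0.051, -0.07],
    [-0.112, -0.051, -0.1],
    [-0.112, -0.051, -0.12],
    [-0.112, -0.051, -0.135],
    [-0.112, -0.051, -0.143],
    [-0.112, -0.051, -0.143],
    [-0.112, -0.051, -0.143],
  ],
  dr=[
    [0, 0, 0.09],
    [0, 0, 0.18],
    [0, 0, 0.27],
    [0, 0, 0.279],
    [0, 0, 0.279],
    [0, 0, 0.279],
    [0, 0, 0.279],
    [0, 0, 0.279],
    [0, 0, 0.279],
    [0, 0, 0.279],
  ],
)

```text
t: 5.25
ee_pos: [628.3, -5.7, 73.5]
orientation: [2.357, 2.074, -0.001]
ft_force: [0.2, -1.2, 0.0]
width: 0.6
```

```bash
cat > fold.py <<'E'
from g import *
def fold(side,c=(540.3,5.5),y=-.122):
    plan(c,y,side,[(20,1.5)]+[(round(float(20*np.cos(f)+1.5*np.sin(f)),1),round(float(-20*np.sin(f)+1.5*np.cos(f)),1)) for f in(.3,.6,.9,1.2,1.4,1.57)])
fold(sys.argv[1])
E
python3 fold.py back
```

```text
t 5.2 pos [628.3  -5.7  73.5] toolz [ 0.001 -0.002 -1.   ] F [ 0.2 -1.2  0. ] q6 -1.47 turn/90 0.003
back (20, 1.5) [630.6  -5.6  63.5] travel [0.006, 0.0, -0.025]
back (19.6, -4.5) [630.2  -5.5  57.5] travel [0.005, 0.0, -0.04]
back (17.4, -10.1) [628.   -5.3  51.9] travel [-0.001, 0.001, -0.054]
back (13.6, -14.7) [624.3  -4.8  47.3] travel [-0.01, 0.002, -0.065]
back (8.6, -18.1) [619.3  -4.2  43.9] travel [-0.022, 0.004, -0.074]
back (4.9, -19.5) [615.6  -3.7  42.5] travel [-0.032, 0.005, -0.077]
back (1.5, -20.0) [612.3  -3.3  42. ] travel [-0.04, 0.006, -0.079]
```

>>> jog_arm(
  travel=[
    [0.006, 0, -0.025],
    [0.005, 0, -0.042],
    [-0.001, 0.001, -0.056],
    [-0.005, 0.001, -0.062],
    [-0.01, 0.002, -0.067],
    [-0.022, 0.004, -0.075],
    [-0.032, 0.005, -0.079],
    [-0.04, 0.006, -0.08],
    [-0.043, 0.006, -0.08],
    [-0.043, 0.006, -0.08],
  ],
  dr=[
    [0, 0, 0],
    [0, 0, 0],
    [0, 0, 0],
    [0, 0, 0],
    [0, 0, 0],
    [0, 0, 0],
    [0, 0, 0],
    [0, 0, 0],
    [0, 0, 0],
    [0, 0, 0],
  ],
)

```text
t: 6.25
ee_pos: [611.2, -3.2, 41.7]
orientation: [2.356, 2.074, -0.001]
ft_force: [1.4, 0.5, -1.6]
width: 0.6
```

>>> jog_arm(
  travel=[
    [0.03, 0, 0],
    [0.06, 0, 0.02],
    [0.06, 0, 0.07],
    [0.06, -0.02, 0.14],
    [0.04, -0.06, 0.21],
    [0, -0.14, 0.21],
    [-0.04, -0.2, 0.21],
    [-0.1, -0.26, 0.21],
    [-0.16, -0.28, 0.21],
    [-0.2, -0.28, 0.21],
  ],
  dr=[
    [0, 0, 0],
    [0, 0, 0],
    [0, 0, -0.09],
    [0, 0, -0.18],
    [0, 0, -0.27],
    [0, 0, -0.36],
    [0, 0, -0.45],
    [0, 0, -0.54],
    [0, 0, -0.63],
    [0, 0, -0.72],
  ],
)

```text
t: 7.25
ee_pos: [530.8, -116.7, 126.4]
orientation: [3.103, 0.477, -0.003]
ft_force: [0.2, -0.0, 0.0]
width: 0.7
```

```bash
python3 - <<'E'
from chk import *
c=(540.3,5.5);y=-.122
plan(c,y,"right",[(20,40),(20,12)])
d=chk(c,y); save(d,"6.png",(190,130,330,235),5.7)
E
```

```text
t 7.2 pos [ 530.8 -116.7  126.4] toolz [-0.001 -0.003 -1.   ] F [ 0.2 -0.   0. ] q6 -0.54 turn/90 -0.272
right (20, 40) [ 526.8 -104.7  102. ] travel [-0.01, 0.03, -0.061]
right (20, 12) [ 526.8 -104.7   74. ] travel [-0.01, 0.03, -0.131]
scene front pts 115 slate 98 med o,z (np.float64(17.5), np.float64(63.4))
scene back pts 0 slate 0 med o,z 
scene left pts 0 slate 0 med o,z 
scene right pts 113 slate 97 med o,z (np.float64(18.7), np.float64(65.9))
```

View pics/6.png

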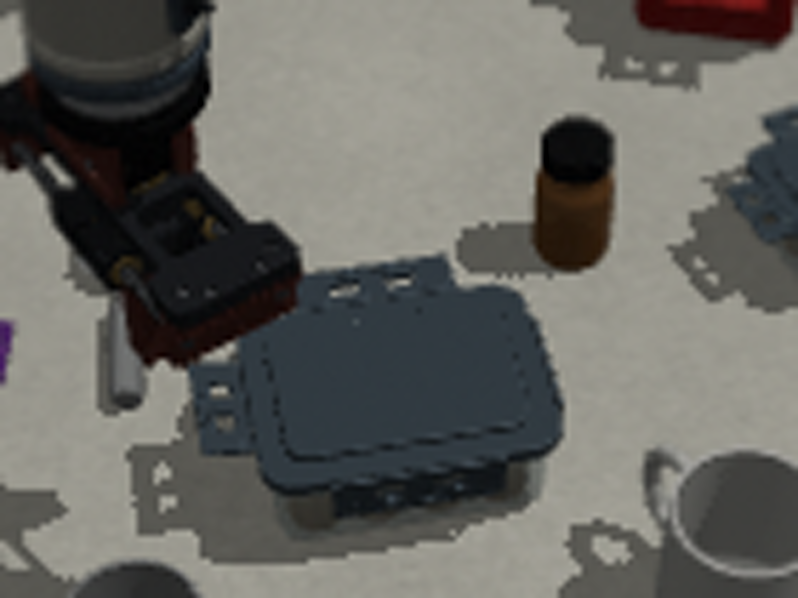

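The picture shows the left and back flaps folded (back flap vertical at about (420,485)), with the right (220,410) and front (380,280) still out. On to the right flap.

>>> jog_arm(
  travel=[
    [-0.005, 0.015, 0],
    [-0.01, 0.03, 0],
    [-0.01, 0.03, 0],
    [-0.01, 0.03, -0.04],
    [-0.01, 0.03, -0.08],
    [-0.01, 0.03, -0.11],
    [-0.01, 0.03, -0.125],
    [-0.01, 0.03, -0.131],
    [-0.01, 0.03, -0.131],
    [-0.01, 0.03, -0.131],
  ],
  dr=[
    [0, 0, -0.09],
    [0, 0, -0.18],
    [0, 0, -0.27],
    [0, 0, -0.272],
    [0, 0, -0.272],
    [0, 0, -0.272],
    [0, 0, -0.272],
    [0, 0, -0.272],
    [0, 0, -0.272],
    [0, 0, -0.272],
  ],
)

```text
t: 8.3
ee_pos: [524.9, -104.1, 74.1]
orientation: [3.135, -0.202, -0.006]
ft_force: [0.2, -0.4, 0.5]
width: 0.2
```

```bash
python3 fold.py right
```

```text
t 8.3 pos [ 524.9 -104.1   74.1] toolz [-0.004 -0.    -1.   ] F [ 0.2 -0.4  0.5] q6 -0.09 turn/90 0.004
right (20, 1.5) [ 526.8 -104.7   63.5] travel [0.005, -0.002, -0.026]
right (19.6, -4.5) [ 526.8 -104.3   57.5] travel [0.005, -0.001, -0.041]
right (17.4, -10.1) [ 527.1 -102.1   51.9] travel [0.006, 0.005, -0.055]
right (13.6, -14.7) [527.6 -98.3  47.3] travel [0.007, 0.014, -0.067]
right (8.6, -18.1) [528.2 -93.4  43.9] travel [0.008, 0.027, -0.075]
right (4.9, -19.5) [528.6 -89.7  42.5] travel [0.009, 0.036, -0.079]
right (1.5, -20.0) [529.  -86.3  42. ] travel [0.01, 0.044, -0.08]
```

>>> jog_arm(
  travel=[
    [0.005, -0.002, -0.026],
    [0.005, -0.001, -0.043],
    [0.006, 0.005, -0.057],
    [0.006, 0.009, -0.063],
    [0.007, 0.014, -0.069],
    [0.008, 0.027, -0.076],
    [0.009, 0.036, -0.08],
    [0.01, 0.044, -0.081],
    [0.01, 0.047, -0.081],
    [0.01, 0.047, -0.081],
  ],
  dr=[
    [0, 0, 0],
    [0, 0, 0],
    [0, 0, 0],
    [0, 0, 0],
    [0, 0, 0],
    [0, 0, 0],
    [0, 0, 0],
    [0, 0, 0],
    [0, 0, 0],
    [0, 0, 0],
  ],
)

```text
t: 9.3
ee_pos: [529.1, -85.4, 41.8]
orientation: [3.134, -0.201, -0.005]
ft_force: [-0.5, -4.4, 1.2]
width: 0.1
```

>>> jog_arm(
  travel=[
    [0, -0.03, 0],
    [0, -0.05, 0.02],
    [0, -0.05, 0.07],
    [0, -0.05, 0.14],
    [0, -0.03, 0.21],
    [-0.06, 0, 0.22],
    [-0.12, 0.08, 0.22],
    [-0.18, 0.16, 0.22],
    [-0.24, 0.22, 0.22],
    [-0.24, 0.25, 0.22],
  ],
  dr=[
    [0, 0, 0],
    [0, 0, 0],
    [0, 0, 0.09],
    [0, 0, 0.18],
    [0, 0, 0.27],
    [0, 0, 0.36],
    [0, 0, 0.45],
    [0, 0, 0.54],
    [0, 0, 0.63],
    [0, 0, 0.72],
  ],
)

```text
t: 10.3
ee_pos: [429.5, 15.5, 129.9]
orientation: [2.749, 1.518, -0.007]
ft_force: [0.6, -0.1, 0.0]
width: 0.5
```

```bash
python3 - <<'E'
from chk import *
c=(540.3,5.5);y=-.122
plan(c,y,"front",[(20,12)])
chk(c,y)
E
```

```text
t 10.3 pos [429.5  15.5 129.9] toolz [-0.004 -0.003 -1.   ] F [ 0.6 -0.1  0. ] q6 -1.0 turn/90 0.28
front (20, 12) [450.   16.6  74. ] travel [0.051, 0.003, -0.14]
scene front pts 125 slate 102 med o,z (np.float64(17.1), np.float64(63.4))
scene back pts 0 slate 0 med o,z 
scene left pts 0 slate 0 med o,z 
scene right pts 0 slate 0 med o,z
```

>>> jog_arm(
  travel=[
    [0.02, 0.001, 0],
    [0.04, 0.003, 0],
    [0.051, 0.003, 0],
    [0.051, 0.003, -0.04],
    [0.051, 0.003, -0.08],
    [0.051, 0.003, -0.11],
    [0.051, 0.003, -0.13],
    [0.051, 0.003, -0.14],
    [0.051, 0.003, -0.14],
    [0.051, 0.003, -0.14],
  ],
  dr=[
    [0, 0, 0.09],
    [0, 0, 0.18],
    [0, 0, 0.27],
    [0, 0, 0.28],
    [0, 0, 0.28],
    [0, 0, 0.28],
    [0, 0, 0.28],
    [0, 0, 0.28],
    [0, 0, 0.28],
    [0, 0, 0.28],
  ],
)

```text
t: 11.35
ee_pos: [452.2, 17.3, 74.6]
orientation: [2.344, 2.088, -0.003]
ft_force: [-0.4, 0.3, -0.7]
width: 0.7
```

```bash
python3 fold.py front
```

```text
t 11.3 pos [452.2  17.3  74.6] toolz [ 0.    -0.003 -1.   ] F [-0.4  0.3 -0.7] q6 -1.44 turn/90 -0.004
front (20, 1.5) [450.   16.6  63.5] travel [-0.005, -0.002, -0.028]
front (19.6, -4.5) [450.4  16.5  57.5] travel [-0.004, -0.002, -0.043]
front (17.4, -10.1) [452.6  16.3  51.9] travel [0.001, -0.003, -0.057]
front (13.6, -14.7) [456.3  15.8  47.3] travel [0.01, -0.004, -0.068]
front (8.6, -18.1) [461.3  15.2  43.9] travel [0.023, -0.005, -0.077]
front (4.9, -19.5) [465.   14.7  42.5] travel [0.032, -0.006, -0.08]
front (1.5, -20.0) [468.3  14.3  42. ] travel [0.04, -0.007, -0.081]
```

>>> jog_arm(
  travel=[
    [-0.005, -0.002, -0.028],
    [-0.004, -0.002, -0.045],
    [0.001, -0.003, -0.059],
    [0.005, -0.003, -0.065],
    [0.01, -0.004, -0.07],
    [0.023, -0.005, -0.078],
    [0.032, -0.006, -0.081],
    [0.04, -0.007, -0.082],
    [0.043, -0.007, -0.082],
    [0.043, -0.007, -0.082],
  ],
  dr=[
    [0, 0, 0],
    [0, 0, 0],
    [0, 0, 0],
    [0, 0, 0],
    [0, 0, 0],
    [0, 0, 0],
    [0, 0, 0],
    [0, 0, 0],
    [0, 0, 0],
    [0, 0, 0],
  ],
)

```text
t: 12.35
ee_pos: [466.8, 14.5, 41.2]
orientation: [-2.345, -2.089, 0.009]
ft_force: [-6.4, 0.9, 1.9]
width: 0.6
```

>>> jog_arm(
  travel=[
    [-0.03, 0, 0],
    [-0.06, 0, 0.02],
    [-0.06, 0, 0.08],
    [-0.06, 0, 0.18],
    [-0.06, 0, 0.3],
    [-0.1, 0, 0.4],
    [-0.12, 0.1, 0.45],
    [-0.12, 0.2, 0.45],
    [-0.12, 0.32, 0.45],
    [-0.12, 0.44, 0.45],
  ],
  dr=[
    [0, 0, 0],
    [0, 0, 0],
    [0, 0, 0],
    [0, 0, 0],
    [0, 0, 0],
    [0, 0, 0],
    [0, 0, 0],
    [0, 0, 0],
    [0, 0, 0],
    [0, 0, 0],
  ],
)

```text
t: 13.35
ee_pos: [418.1, 191.8, 222.3]
orientation: [-2.346, -2.089, 0.006]
ft_force: [0.6, -0.5, -1.4]
width: 0.2
```

>>> jog_arm(
  travel=[
    [-0.03, 0.1, 0],
    [-0.08, 0.2, 0],
    [-0.13, 0.3, 0],
    [-0.18, 0.4, 0],
    [-0.22, 0.5, 0],
    [-0.26, 0.6, 0],
    [-0.3, 0.7, 0],
    [-0.34, 0.78, 0],
    [-0.34, 0.78, 0],
    [-0.34, 0.78, 0],
  ],
  dr=[
    [0, 0, 0],
    [0, 0, 0],
    [0, 0, 0],
    [0, 0, 0],
    [0, 0, 0],
    [0, 0, 0],
    [0, 0, 0],
    [0, 0, 0],
    [0, 0, 0],
    [0, 0, 0],
  ],
)

```text
t: 14.35
ee_pos: [281.4, 503.4, 222.3]
orientation: [2.345, 2.091, -0.006]
ft_force: [0.7, -0.1, -0.3]
width: 0.4
```

```bash
python3 - <<'E'
from chk import *
from m import fit
c=(540.3,5.5);y=-.122
print(telemetry.get_obs()["ee_pos"])
b=chk(c,y); a=chk(c,y,"top")
fit(a,(195,145,305,245)); fit(b,(210,165,310,235),105)
save(b,"7.png",(190,130,330,235),5.7)
save(a,"8.png",(170,100,330,240),4)
for n in ("top","scene"):
    d0=np.load({"top":"a.npz","scene":"b.npz"}[n]); P0=cloud(d0);P1=cloud(a if n=="top" else b)
E
```

```text
[281.40058151 503.40608811 222.34847024]
scene front pts 0 slate 0 med o,z 
scene back pts 1 slate 1 med o,z (np.float64(6.3), np.float64(57.9))
scene left pts 0 slate 0 med o,z 
scene right pts 0 slate 0 med o,z 
top front pts 0 slate 0 med o,z 
top back pts 0 slate 0 med o,z 
top left pts 0 slate 0 med o,z 
top right pts 0 slate 0 med o,z 
rect 539.8 8.2 159.9 124.3 ang 83.53
rect 552.3 2.8 161.4 139.3 ang 82.12
```

View pics/7.png

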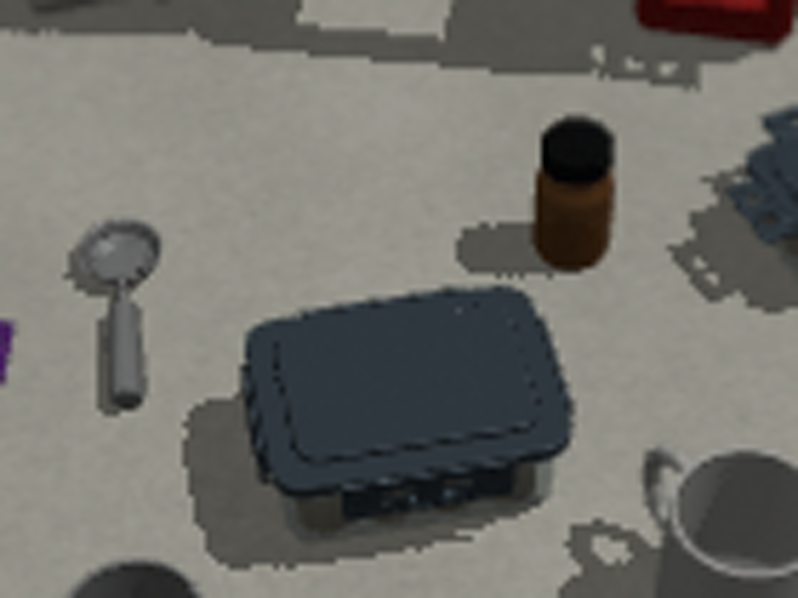

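View pics/8.png

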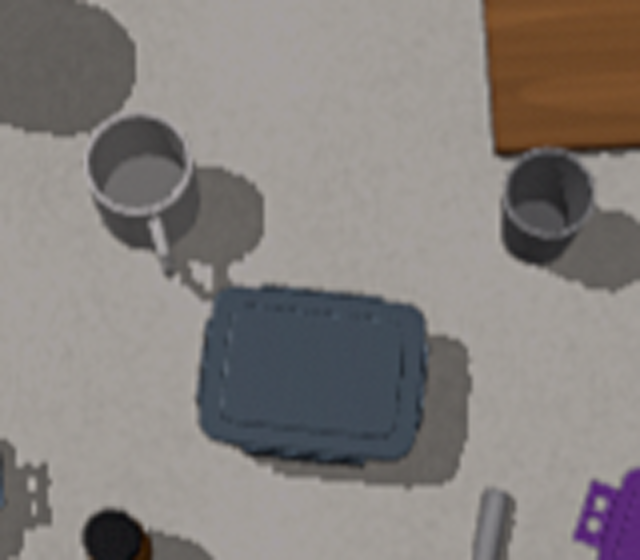

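Both views show all four flaps flat against the box with the hand well away. An unlatched flap would have sprung back to level. The bystanders in view stand where they were, so I'm handing in.

```bash
python3 -c "
from workcell import ticket; print(ticket.close_job())"
```

```text
the job is handed in; nothing more can be done
None
```

All four flaps on the large slate box were folded down and pressed in with the shut fingertips, in the order left, back, right, front. The hand was then raised and taken away. The job took about 14.5 s.

**Flaps:** with the hand clear, the top camera's depth showed nothing left sticking out on any side. The scene camera showed the same apart from one stray pixel at the back. A flap that had not clicked would have sprung back to level, so I take all four as shut. I had no direct reading of the flap joints.

**Box position:** the top-view lid fit moved by 1–2 mm. The scene-view fit disagreed, putting the centre about 11 mm further in x. I think that is because the shut back flap merged into the lid's outline, and the pictures show no such shift. Either reading is within a few centimetres.

**Forces and surroundings:** the largest force I read was about 7 N, pressing the front flap, but I only saw readings at the end of each move. The mug, tumbler, spoon and jar look untouched in the last pictures. I judged this by eye, and the bowl, sponge and bottle were outside those crops.

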